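# Seat the drip grid and push the coffee machine's tray home

### The job

The coffee machine's drip tray is pulled out and its round steel grid lies askew across the rim of the well. With the fingertips only, push the grid over the rim until it drops flat into the well, then push the tray all the way back into the machine. Do not pick up the grid or anything else, and leave the other things on the worktop where they are.

Things in the scene. Friction and masses are not known exactly. Their poses are not given: they have to be found in the camera images.
- coffee_machine: Grey coffee machine, fixed, 255 mm tall, 270 with its lid handle. Origin on the worktop below the spout; x points from its front to its back, z up. Cheeks beside the tray: x -75 to 145 mm, y 78 to 86 mm either side, 46 mm high. Column from x = 63 mm back. Head 140 mm wide, from x = -40 mm back, underside at z = 165 mm; spout down to 138 mm. Nothing overhangs in front of x = -40 mm.
- drip_grid: Round stainless drip grid, loose, a flat disc 100 mm in diameter, 8 mm thick, about 0.12 kg; gaps between its bars too narrow for a finger. Origin at the centre of its underside, z up. It starts flat on the tray's deck, 20 to 70 mm from the well's centre, towards the tray's front or diagonally front and to one side, and may jut out over the front edge.
- well (a point): Centre of the tray's round well, at the height of the tray's flat grey deck (42 mm over the worktop); moves with the tray; x points into the machine. The well is 105 mm in diameter, with a flat ledge 8 mm below the deck that carries the grid: seated, the grid is flush, its origin 8 mm below this point. The deck is 152 mm wide and reaches 94 mm before this point, 82 mm behind.
- tray_front (a point): Middle of the flat front face of the drip tray, 22 mm over the worktop; the face is 158 mm wide, from 5 to 42 mm over the worktop. Axes as the machine: x points into the machine.
- drip_tray (a joint): How far the drip tray is pulled out, in m: 0 = fully home against its stop, 0.125 = fully out. Starts at 0.110 to 0.125. The tray slides with about 6 N of friction and stays where it is left.
- mug: Black mug, blue inside, 77 mm across, 110 mm with its handle, 101 mm tall, standing upright beside the machine; origin at the centre of its underside. Leave it alone.
- canister: White canister with a wooden lid, 87 mm across, 105 mm tall, standing beside the machine; origin at the centre of its underside. Leave it alone.
- teaspoon: Steel teaspoon, 138 x 28 x 12 mm, lying on the worktop to the left of the tray; origin at the middle of its underside. Leave it alone.
There are look-alikes about, which are no part of the job. Leave any pink or purple look-alike of the drip_grid alone.

How it is judged:
By the outcome, as a careful person would: the job done as asked, in the order asked, and still so for the second after the job is handed in, with the robot touching nothing.
It also fails if it takes over 45 s, if anything falls off the work surface, if the arm or the gripper's body presses on something with over 40 N, if the wrist force passes 120 N, or if a joint passes its speed limit or range.

### The arm

A 6-joint arm with a two-finger parallel gripper is mounted at the origin on a cart in front of the work surface, level with it; the furniture and walls round the work are solid. World frame = base frame: x ahead of the robot, y to its left, z up, the work surface at z = 0. Lengths are in mm, angles in rad, forces in N, time in s.
With the tool pointing down it reaches from about 425 to 925 mm from the base axis. Payload 12.5 kg.
Tool frame: the origin (TCP) lies at the centre of the arm's flange, where the gripper is bolted on; the fingertips stand 173 mm ahead of it and the grasp point (between the pads) lies 155 mm ahead of it; z points along the fingers, y is the line along which they close (so a half turn about z gives the same grasp; the last joint's range is limited). The gripper opens to 85 mm and grips with 20 to 120 N. Pads are 22 mm wide; open, the fingers measure 114 mm over their backs; the gripper's body (76 mm by 85 mm) begins 54 mm behind the grasp point. The pads swing forward as they close: fully open they stand 13 mm farther back than shut.
Start: joints at [-1.281, 0.491, 1.559, -0, 1.092, -0.106], TCP at [240.985, -576.672, 404.727] pointing down, gripper open.
Joint ranges: [-3.1, 3.1], [-0.84, 2.19], [0.05, 2.79], [-1.13, 4.28], [0.06, 2.93], [-2.69, 2.69]. Speed limits (rad/s): [2.22, 2.22, 2.79, 3.14, 3.14, 3.14].

### API

Orientations are given as [roll, pitch, yaw] about the fixed x, y, z axes, in that order (R = Rz(yaw) Ry(pitch) Rx(roll)).
In Python, from cell import arm gives the robot as it stands.
- The arm moves only by the tool move_arm, never from a script. Its argument "moves" is a list of rows, each a list of 2 entries, a list of its own where there are three numbers: the shift along the tool's x, y, z in m, then the turn, a rotation vector about the tool's x, y, z in units of 6 degrees (1.0 is 6 degrees). In form: [[[dx, dy, dz], [ax, ay, az]], ...]. A call has 1 to 5 rows; each row is the pose to reach, as a shift and turn from the pose commanded when the call began, along the tool's axes at that moment; what a row does not reach only later rows make up. A row lasts 1/8 s, in which the tool goes at most 62.5 mm and 10.7 degrees, less where a joint would pass 70% of its speed; a pose out of reach is approached as far as the arm can. A call with a gripper value outside its range is refused whole. "grip" is the closure, from 0 (fully open) to 1 (shut), set as the call begins (left out, the last holds). The fingers move at their own pace and stop on an object; "newtons" is the grip in N (left out, the last holds). Time passes only in rows, so rows that repeat a pose let the fingers close. It gives the time, the measured TCP pose, the force, the opening and the grip force at its end, in the units of the state.
- arm.get_state(): the state, without advancing time (a new reading comes with each control period).
- arm.grab_frame(name): name is "side" or "top" or "wrist"; returns the picture (400x640x3 uint8, red, green, blue); there is no depth.
- arm.camera_model(name): a dict with "fx", "fy", "cx", "cy" (pixels), "extrinsics" (4x4, takes a point from camera to world coordinates). Camera axes: x right, y up, looking along -z (the intrinsics and any distortion apply to the point x, -y, -z); pixel columns grow to the right and rows downward; lengths in mm; the calibration is good to about 2 mm. A picture is of the moment at which its call begins: read the wrist's pose just before it. camera_model takes no time and is no camera call; for the wrist camera it gives the pose at the moment of the call.
- arm.close_job(): hands the job in; it is judged then, once.
The state is a dict: "t": time; "q": joint angles; "joint_vel": joint speeds; "effort": joint torques, N m; "eef_pos": TCP position; "tool_rot": TCP orientation; "ft_force": force on the tool from outside, world axes, zero at the start; "ft_torque": the same for the moment, N m; "opening": finger opening in mm; "grip_force": force on a finger pad.
Only numpy, scipy, OpenCV 4.12 (cv2) and the standard library are available. Lean on these libraries where they do the work, as an engineer would, in place of code of your own. Each camera call takes 0.05 s, during which the arm holds its last target. There are 200 camera calls.

## Working session

There is one attempt and no reset: what is moved stays moved. The work goes in short steps, Python scripts to look and compute and a tool call to move; the robot and the scene stay as the last step left them, time stands still between calls to the robot, and variables do not carry over. Pictures are saved under pics/ and viewed, at most 10 in all, crops included, and the job is handed in when it is done.

Besides the shell and the picture viewer there is one more tool, called after "Emit:" as name(argument=value, ...) on one line, values as JSON. move_arm: Moves the arm, as the interface text tells. Its arguments: {"type":"object","properties":{"moves":{"type":"array","items":{"type":"array"}},"grip":{"type":"number"},"newtons":{"type":"number"}},"required":["moves"]}

```bash
mkdir -p pics
python3 - <<'E'
from cell import arm
import cv2,json
s=arm.get_state();print(s['t'],s['eef_pos'],s['tool_rot'],s['opening'])
for n in ['top','side']:
    f=arm.grab_frame(n);cv2.imwrite(f'pics/{n}0.png',f[:,:,::-1])
    m=arm.camera_model(n);print(n,m)
E
```

```text
0.0 [ 240.9643708  -576.65372223  404.10207033] [-3.14041478e+00 -1.03478243e-04  3.95786033e-01] 85.3274627702541
top {'fx': 422.7870865207595, 'fy': 422.7870865207595, 'cx': 322.2409545282874, 'cy': 199.25642075217357, 'extrinsics': array([[ 2.58362242e-01,  9.42396572e-01, -2.12456236e-01,
         4.02874500e+02],
       [-9.66047226e-01,  2.52334145e-01, -5.54998713e-02,
        -1.20046271e+02],
       [ 1.30707433e-03,  2.19581829e-01,  9.75593210e-01,
         1.03188863e+03],
       [ 0.00000000e+00,  0.00000000e+00,  0.00000000e+00,
         1.00000000e+00]])}
side {'fx': 388.40683227318004, 'fy': 388.40683227318004, 'cx': 319.54135741506315, 'cy': 207.2279016190479, 'extrinsics': array([[ 9.99189786e-01,  2.18034895e-02, -3.38286913e-02,
         5.76740521e+02],
       [-4.02453402e-02,  5.35204334e-01, -8.43763375e-01,
        -8.44558960e+02],
       [-2.91723741e-04,  8.44441193e-01,  5.35648192e-01,
         5.73593141e+02],
       [ 0.00000000e+00,  0.00000000e+00,  0.00000000e+00,
         1.00000000e+00]])}
```

View pics/top0.png

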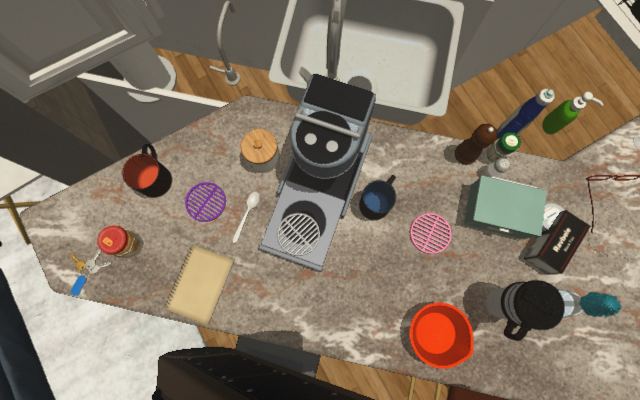

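View pics/side0.png

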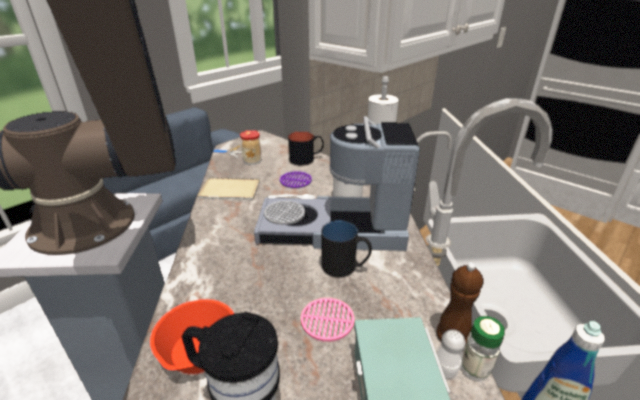

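The top view shows the tray pulled out with its front edge at about (262,250)–(322,268). The steel grid is near (299,234) and the well near (303,218). I'll enlarge it to get accurate pixels.

Run:
```python
import cv2
f=cv2.imread('pics/top0.png')[170:280,240:390]
cv2.imwrite('pics/crop0.png',cv2.resize(f,None,fx=5,fy=5,interpolation=cv2.INTER_CUBIC))
```

```text
(no output)
```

View pics/crop0.png

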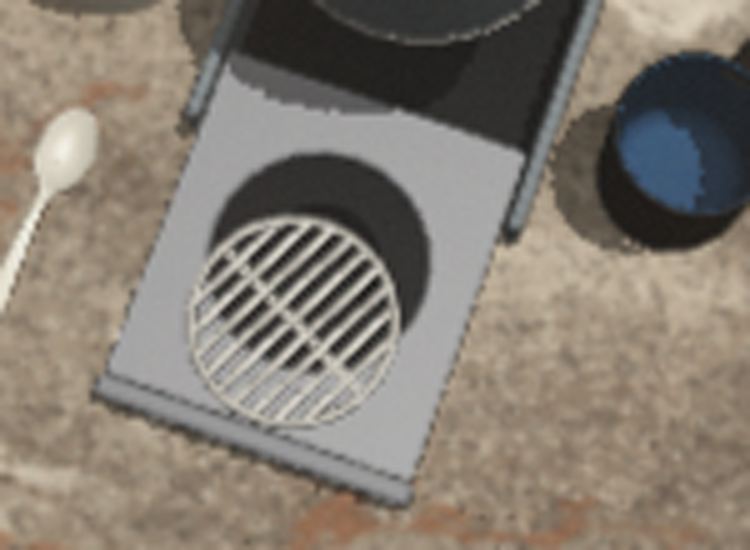

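The crop shows these features, in crop pixels:
- Deck corners: (108,372), (413,478), (524,152) and (230,57).
- Well centre: about (320,262).
- Grid: centre about (295,320), radius about 105.

```bash
cat > h.py <<'E'
import numpy as np
from cell import arm
def px2w(n,u,v,z):
    m=arm.camera_model(n);E=m['extrinsics']
    d=E[:3,:3]@np.array([(u-m['cx'])/m['fx'],-(v-m['cy'])/m['fy'],-1]);o=E[:3,3]
    return o+d*(z-o[2])/d[2]
E
python3 - <<'E'
from h import *
np.set_printoptions(precision=1,suppress=True)
c=lambda x,y,z:px2w('top',240+(x-2)/5,170+(y-2)/5,z)
FL,FR,RR,RL=[c(*p,42) for p in [(108,372),(413,478),(524,152),(230,57)]]
print(FL,FR,RR,RL,np.linalg.norm(FL-FR),np.linalg.norm(RL-FL),np.linalg.norm(RR-FR))
ax=(RL-FL)+(RR-FR);print('yaw side',np.arctan2(ax[1],ax[0]))
w=FL-FR;print('yaw front',np.arctan2(-w[0],w[1]))
a=np.arctan2(ax[1],ax[0]);ux=np.array([np.cos(a),np.sin(a),0]);uy=np.array([-ux[1],ux[0],0])
fc=(FL+FR)/2;print('front mid',fc,'well from front',fc+94*ux,'from rear',(RL+RR)/2-82*ux)
W=c(320,262,42);G=c(295,320,50);print('W',W,'G',G,(G-W)@ux,(G-W)@uy)
for p in [(190,320),(400,320),(295,214),(295,427)]:print(c(*p,50)-G)
s=c(70,150,10);print('spoon',s,'cheek ends',c(190,122,46),c(512,235,46))
print('mug',c(690,135,101))
E
```

```text
[477.6  46.7  42. ] [ 467.  -104.1   42. ] [ 630.4 -115.6   42. ] [639.3  33.7  42. ] 151.18833250512873 162.19602591156348 163.80309813875903
yaw side -0.074811889735923
yaw front -0.0700496438100739
front mid [472.3 -28.7  42. ] well from front [566.1 -35.7  42. ] from rear [553.1 -34.8  42. ]
W [553.6 -35.3  42. ] G [522.9 -32.1  50. ] -30.858508148244987 0.9493787419856031
[-12.7  47.4   0. ]
[ 12.7 -47.4   0. ]
[48.6 13.6  0. ]
[-47.9 -13.5   0. ]
spoon [580.6 102.1  10. ] cheek ends [602.4  42.7  46. ] [ 589. -120.   46.]
mug [ 643.9 -186.4  101. ]
```

The estimates agree: well about (553,−35), grid 31 mm in front of it on the centreline, and tray yaw −0.073. The deck line I picked is inside a front lip, so the true front is at about x=460. The plan is to push with shut fingers, keeping the flat face square to the tray axis. First I swing over high.

Emit:
move_arm(moves=[[[0.06,-0.065,0],[0,0,1]],[[0.1,-0.11,0],[0,0,2]],[[0.14,-0.152,0],[0,0,3]],[[0.18,-0.195,0],[0,0,4]],[[0.22,-0.238,0],[0,0,4.48]]], grip=1, newtons=30)

```text
t: 0.72
eef_pos: [348.4, -281.3, 404.6]
tool_rot: [3.142, -0.0, -0.076]
ft_force: [0.4, -0.1, -0.1]
opening: -0.4
grip_force: 0.0
```

```bash
cat >> h.py <<'E'
from scipy.spatial.transform import Rotation as Ro
A=-0.073; ux=np.array([np.cos(A),np.sin(A),0]); uy=np.array([-ux[1],ux[0],0]); W=np.array([553.5,-35.2,0])
def plan(xl,yl,z):  # tool-frame shift to TCP at local (xl,yl) from the well, height z
    s=arm.get_state();p=np.array(s['eef_pos']);R=Ro.from_euler('xyz',s['tool_rot'])
    T=W+xl*ux+yl*uy+[0,0,z]
    d=p-W
    print('t %.2f local %.1f %.1f z %.1f rot'%(s['t'],d@ux,d@uy,p[2]),np.round(s['tool_rot'],3),'F',np.round(s['ft_force'],1),'open %.1f'%s['opening'])
    Rd=Ro.from_euler('xyz',[np.pi,0,A])
    print('shift',np.round(R.inv().apply(T-p)/1000,4),'turn',np.round((R.inv()*Rd).as_rotvec()/np.radians(6),2))
E
python3 -c "
from h import *
plan(-112,1,300)"
```

```text
t 0.72 local -186.6 -260.4 z 404.6 rot [ 3.142 -0.    -0.076] F [ 0.4 -0.1 -0.1] open -0.4
shift [ 0.0737 -0.2616  0.1046] turn [ 0.   -0.   -0.03]
```

Emit:
move_arm(moves=[[[0.014,-0.055,0.01],[0,0,0]],[[0.028,-0.11,0.03],[0,0,0]],[[0.042,-0.16,0.05],[0,0,0]],[[0.056,-0.21,0.08],[0,0,0]],[[0.073,-0.262,0.105],[0,0,0]]])

```text
t: 1.35
eef_pos: [440.4, -25.6, 298.8]
tool_rot: [3.141, -0.0, -0.074]
ft_force: [1.5, -0.3, 0.9]
opening: 0.2
grip_force: 0.0
```

Emit:
move_arm(moves=[[[0,0,0],[0,0,0]],[[0,0,0.03],[0,0,0]]])

```text
t: 1.6
eef_pos: [440.6, -27.0, 270.3]
tool_rot: [3.141, -0.003, -0.072]
ft_force: [0.8, -0.5, -0.6]
opening: -0.1
grip_force: 0.0
```

```bash
python3 -c "
from h import *
import cv2
plan(-112,1,219)
f=arm.grab_frame('wrist');cv2.imwrite('pics/w1.png',f[:,:,::-1])"
```

```text
t 1.60 local -113.2 -0.0 z 270.3 rot [ 3.141e+00 -3.000e-03 -7.200e-02] F [ 0.8 -0.5 -0.6] open -0.1
shift [ 0.0011 -0.0011  0.0514] turn [ 0.01 -0.03  0.01]
```

View pics/w1.png

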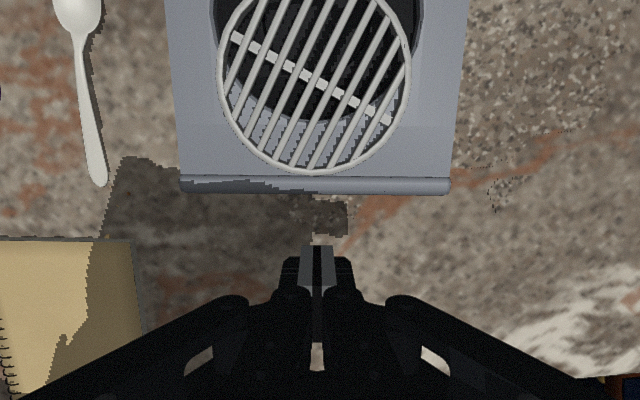

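The wrist view shows the shut fingertips at column 317, in front of the tray. The grid rim runs from 217 to 411 with its nearest point at (313,173), and the tray's front edge spans (180,185)–(450,185).

```bash
python3 -c "
from h import *
for n,u,v,z in [('rim',313,173,48),('gl',217,75,50),('gr',411,75,50),('wl',209,10,42),('wr',424,10,42),('fl',180,190,37),('fr',450,190,37),('dl',180,178,42),('dr',450,177,42)]:
    d=px2w('wrist',u,v,z)-W; print(n,round(d@ux,1),round(d@uy,1))
"
```

```text
rim -82.4 0.6
gl -32.7 47.9
gr -32.7 -47.9
wl -2.1 51.6
wr -2.1 -54.0
fl -94.8 77.6
fr -94.7 -78.3
dl -86.6 74.9
dr -85.9 -75.6
```

Emit:
move_arm(moves=[[[0,0,0.025],[0,0,0]],[[0,0,0.045],[0,0,0]],[[0,0,0.051],[0,0,0]],[[0.008,0,0.051],[0,0,0]],[[0.016,0,0.051],[0,0,0]]])

```text
t: 2.28
eef_pos: [457.0, -28.7, 219.5]
tool_rot: [3.141, -0.001, -0.074]
ft_force: [-0.5, 0.3, 0.4]
opening: 0.1
grip_force: 0.0
```

Emit:
move_arm(moves=[[[0.005,0,0],[0,0,0]],[[0.01,0,0],[0,0,0]],[[0.015,0,0],[0,0,0]],[[0.02,0,0],[0,0,0]],[[0.025,0,0],[0,0,0]]])

```text
t: 2.9
eef_pos: [481.4, -30.2, 218.7]
tool_rot: [3.142, 0.0, -0.073]
ft_force: [-2.1, 0.7, 1.8]
opening: 0.1
grip_force: 0.8
```

```bash
python3 -c "
from h import *
import cv2
plan(-60,0,219)
f=arm.grab_frame('wrist');g=arm.grab_frame('side')[170:270,230:390]
cv2.imwrite('pics/w2.png',np.vstack([f[:,:,::-1],cv2.resize(g[:,:,::-1],(640,400))])[:,::1][:600])"
```

```text
t 2.90 local -72.3 -0.3 z 218.7 rot [ 3.142  0.    -0.073] F [-2.1  0.7  1.8] open 0.1
shift [ 0.0123 -0.0003 -0.0003] turn [ 0.  0. -0.]
```

View pics/w2.png

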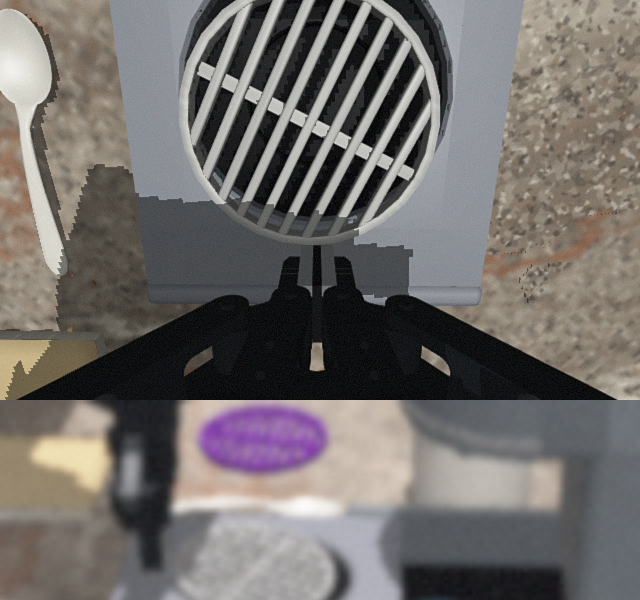

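The grid slid along and its centre is now about 10–12 mm short, perhaps 2 mm left of the well axis. I'll keep pushing.

Emit:
move_arm(moves=[[[0.003,0,0],[0,0,0]],[[0.006,0,0],[0,0,0]],[[0.009,0,0],[0,0,0]],[[0.011,0,0],[0,0,0]],[[0.013,0,0],[0,0,0]]])

```text
t: 3.62
eef_pos: [494.2, -31.2, 218.7]
tool_rot: [3.141, -0.0, -0.073]
ft_force: [0.3, 0.1, -0.9]
opening: -0.3
grip_force: 0.0
```

```bash
python3 -c "
from h import *
import cv2
plan(-57,0,219)
f=arm.grab_frame('wrist')
cv2.imwrite('pics/w3.png',f[:,:,::-1])"
```

```text
t 3.62 local -59.4 -0.3 z 218.7 rot [ 3.141 -0.    -0.073] F [ 0.3  0.1 -0.9] open -0.3
shift [ 0.0024 -0.0003 -0.0003] turn [ 0. -0. -0.]
```

View pics/w3.png

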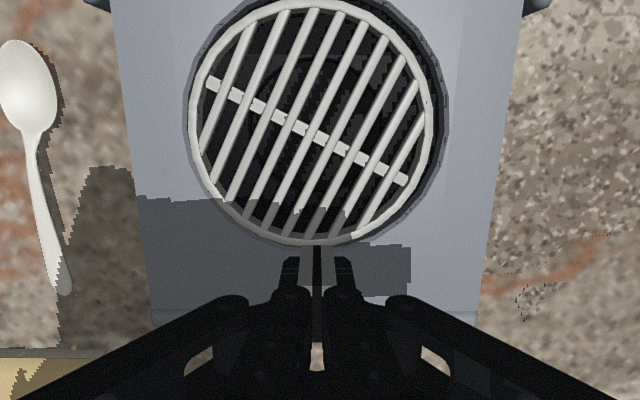

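The grid now reads smaller (190–432 px wide), sits inside the well outline and the force is zero, so it has dropped. I'll check that numerically, and check the wrist camera's clearance to the head.

```bash
python3 -c "
from h import *
s=arm.get_state();print(np.round(arm.camera_model('wrist')['extrinsics'][:3,3]-s['eef_pos'],1))
for z in (42,50):
  for n,u,v in [('l',188,120),('r',433,120),('far',312,-2),('near',312,246)]:
    d=px2w('wrist',u,v,z)-W; print(z,n,round(d@ux,1),round(d@uy,1))
plan(-125,0,245)"
```

```text
[ 70.9  -6.2 -30.6]
42 l 3.3 50.2
42 r 3.3 -47.9
42 far 47.0 0.4
42 near -51.3 0.8
50 l 3.8 47.4
50 r 3.8 -45.4
50 far 45.1 0.3
50 near -47.8 0.6
t 3.67 local -59.2 -0.3 z 218.7 rot [ 3.141 -0.    -0.073] F [-0.3  0.3 -1. ] open -0.1
shift [-0.0658 -0.0003 -0.0263] turn [ 0. -0. -0.]
```

Emit:
move_arm(moves=[[[-0.005,0,-0.02],[0,0,0]],[[-0.025,0,-0.03],[0,0,0]],[[-0.045,0,-0.03],[0,0,0]],[[-0.064,0,-0.03],[0,0,0]],[[-0.064,0,-0.03],[0,0,0]]])

```text
t: 4.3
eef_pos: [429.7, -26.4, 248.9]
tool_rot: [-3.142, 0.0, -0.074]
ft_force: [1.5, -0.2, -0.1]
opening: 0.0
grip_force: 0.0
```

```bash
python3 -c "
from h import *
import cv2
plan(-122,0,197)
f=arm.grab_frame('wrist');g=arm.grab_frame('top')[170:280,240:390]
cv2.imwrite('pics/w4.png',np.vstack([f[:250,:,::-1],cv2.resize(g[:,:,::-1],(640,350))]))"
```

```text
t 4.30 local -124.2 -0.3 z 248.9 rot [-3.142  0.    -0.074] F [ 1.5 -0.2 -0.1] open 0.0
shift [ 0.0022 -0.0003  0.0519] turn [-0.  0. -0.]
```

View pics/w4.png

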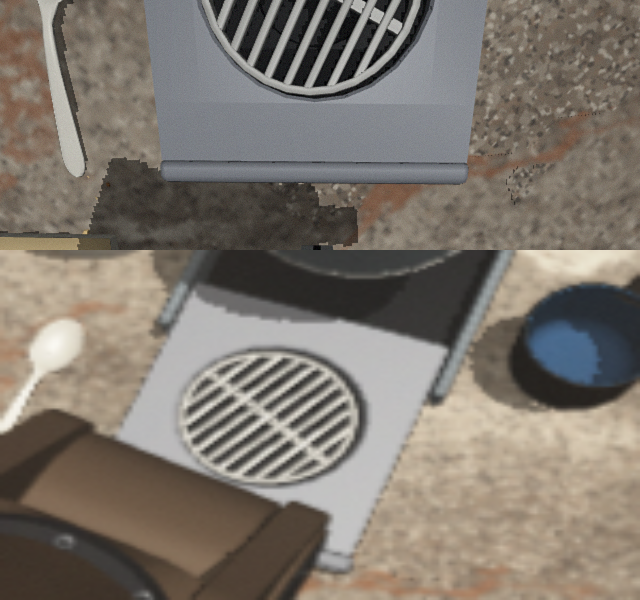

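Both views show the grid flush and centred in the well: about 98–100 mm across at z=42, with an even gap. Next is the tray face. The wrist camera hangs 71 mm ahead of the flange and would meet the head at the end, so I'll lean the tool back partway through.

Emit:
move_arm(moves=[[[0.001,0,0.025],[0,0,0]],[[0.002,0,0.045],[0,0,0]],[[0.002,0,0.053],[0,0,0]],[[0.012,0,0.053],[0,0,0]],[[0.022,0,0.053],[0,0,0]]])

```text
t: 5.03
eef_pos: [452.5, -28.1, 195.9]
tool_rot: [-3.141, 0.002, -0.073]
ft_force: [-6.6, -3.7, -3.0]
opening: 0.2
grip_force: 3.3
```

Emit:
move_arm(moves=[[[0.01,0,0],[0,0,0]],[[0.02,0,0],[0,0,0]],[[0.03,0,0],[0,0,0]],[[0.04,0,0],[0,0,0]],[[0.05,0,0],[0,0,0]]])

```text
t: 5.65
eef_pos: [502.1, -31.9, 196.1]
tool_rot: [3.142, 0.003, -0.073]
ft_force: [-6.5, -4.1, -2.0]
opening: -0.1
grip_force: 3.3
```

Emit:
move_arm(moves=[[[-0.003,0,0],[0,0,0]],[[-0.027,0,0.001],[0,1,0]],[[-0.046,0,0.0035],[0,2,0]],[[-0.064,0,0.0085],[0,3,0]],[[-0.064,0,0.0085],[0,3,0]]])

```text
t: 6.28
eef_pos: [452.0, -26.3, 192.3]
tool_rot: [-3.1, -0.249, -0.072]
ft_force: [0.6, -0.4, -0.0]
opening: 0.1
grip_force: 0.0
```

```bash
cat >> h.py <<'E'
def tip():
    s=arm.get_state();R=Ro.from_euler('xyz',s['tool_rot']).as_matrix();p=np.array(s['eef_pos'])+173*R[:,2];d=p-W
    print('tip local',round(d@ux,1),round(d@uy,1),'z',round(p[2],1),'F',np.round(s['ft_force'],1),'t',s['t'])
    print('tool shift per 100 mm along tray',np.round(R.T@ux*0.1,4))
E
python3 -c "
from h import *
tip()
print(np.round(arm.get_state()['q'],2))"
```

```text
tip local -59.3 8.7 z 24.7 F [ 0.6 -0.4 -0. ] t 6.275
tool shift per 100 mm along tray [0.0969 0.0012 0.0246]
[-0.22  0.62  2.21  0.77  0.11  0.66]
```

Emit:
move_arm(moves=[[[0.006,0,0.0015],[0,0,0]],[[0.012,0,0.003],[0,0,0]]])

```text
t: 6.52
eef_pos: [464.3, -27.0, 192.2]
tool_rot: [-3.1, -0.247, -0.072]
ft_force: [-7.0, -2.9, 4.1]
opening: -0.1
grip_force: 3.2
```

```bash
python3 -c "
from h import *
tip();plan(0,0,195)
print(np.round(arm.get_state()['q'],2))"
```

```text
tip local -47.4 9.0 z 24.5 F [-7.  -2.9  4.1] t 6.525
tool shift per 100 mm along tray [0.097  0.0012 0.0244]
t 6.53 local -89.6 1.7 z 192.2 rot [-3.1   -0.247 -0.072] F [-7.  -2.9  4.1] open -0.1
shift [0.0876 0.0026 0.019 ] turn [-0.4  -2.35  0.06]
[-0.21  0.62  2.18  0.63  0.13  0.8 ]
```

In contact again, 9 mm off-centre, which is harmless on a guided tray. Continuing the push with the lean.

Emit:
move_arm(moves=[[[0.009,0,0.0023],[0,0,0]],[[0.018,0,0.0045],[0,0,0]],[[0.027,0,0.0068],[0,0,0]],[[0.036,0,0.009],[0,0,0]],[[0.045,0,0.0113],[0,0,0]]])

```text
t: 7.15
eef_pos: [510.2, -30.0, 192.1]
tool_rot: [-3.1, -0.245, -0.072]
ft_force: [-7.0, -3.6, 2.3]
opening: 0.1
grip_force: 3.3
```

Emit:
move_arm(moves=[[[0.002,0,0.0005],[0,0,0]],[[0.004,0,0.001],[0,0,0]],[[0.006,0,0.0015],[0,0,0]]])

```text
t: 7.52
eef_pos: [516.2, -30.4, 192.0]
tool_rot: [-3.1, -0.245, -0.072]
ft_force: [-7.0, -4.9, 0.5]
opening: -0.0
grip_force: 3.1
```

```bash
python3 -c "
from h import *
tip()
print(np.round(arm.get_state()['q'],2))"
```

```text
tip local 4.4 9.4 z 24.4 F [-7.  -4.9  0.5] t 7.525
tool shift per 100 mm along tray [0.097  0.0011 0.0243]
[-0.2   0.66  2.05  0.35  0.21  1.11]
```

Still sliding at about 7 N. I'll creep on to the stop.

Emit:
move_arm(moves=[[[0.0015,0,0.0004],[0,0,0]],[[0.003,0,0.0008],[0,0,0]],[[0.0045,0,0.0011],[0,0,0]]])

```text
t: 7.9
eef_pos: [520.8, -30.7, 192.1]
tool_rot: [-3.1, -0.245, -0.072]
ft_force: [-6.6, -4.3, 1.7]
opening: -0.4
grip_force: 3.0
```

Emit:
move_arm(moves=[[[0.0015,0,0.0004],[0,0,0]],[[0.003,0,0.0008],[0,0,0]]])

```text
t: 8.15
eef_pos: [523.9, -30.9, 192.0]
tool_rot: [-3.1, -0.245, -0.072]
ft_force: [-6.3, -4.2, 1.0]
opening: -0.1
grip_force: 3.0
```

Emit:
move_arm(moves=[[[0.001,0,0.0003],[0,0,0]],[[0.002,0,0.0005],[0,0,0]]])

```text
t: 8.4
eef_pos: [525.8, -31.0, 192.0]
tool_rot: [-3.1, -0.245, -0.072]
ft_force: [-10.8, -5.3, 4.8]
opening: -0.3
grip_force: 5.1
```

Force is rising at the stop, so I'll press a little more.

Emit:
move_arm(moves=[[[0.0007,0,0.0002],[0,0,0]],[[0.0015,0,0.0004],[0,0,0]]])

```text
t: 8.65
eef_pos: [526.4, -31.1, 191.9]
tool_rot: [-3.099, -0.242, -0.072]
ft_force: [-18.6, -6.7, 11.5]
opening: 0.1
grip_force: 9.0
```

It's against the stop after about 120 mm of travel. Backing off, then a check.

Emit:
move_arm(moves=[[[-0.01,0,-0.0025],[0,0,0]],[[-0.03,0,-0.0075],[0,0,0]],[[-0.05,0,-0.03],[0,0,0]],[[-0.06,0,-0.08],[0,0,0]],[[-0.06,0,-0.12],[0,0,0]]])

```text
t: 9.28
eef_pos: [439.5, -29.6, 294.8]
tool_rot: [-3.101, -0.247, -0.072]
ft_force: [0.6, 0.2, 0.2]
opening: 0.0
grip_force: 0.0
```

```bash
python3 -c "
from h import *
import cv2
tip()
f=arm.grab_frame('wrist');g=arm.grab_frame('side')[150:290,180:404]
cv2.imwrite('pics/w5.png',np.vstack([cv2.resize(f,(320,200))[:,:,::-1].repeat(1,0),])if 0 else np.vstack([cv2.resize(f,(480,300))[:,:,::-1],cv2.resize(g,(480,300))[:,:,::-1]]))"
```

```text
tip local -72.0 4.5 z 127.2 F [0.6 0.2 0.2] t 9.275
tool shift per 100 mm along tray [0.097  0.0011 0.0244]
```

View pics/w5.png

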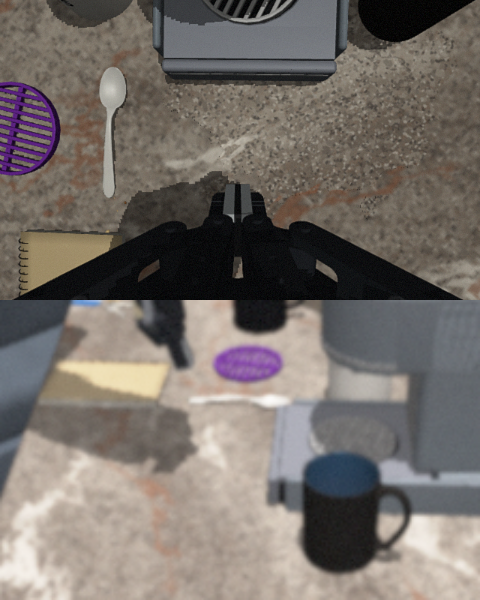

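The tray is home, with its front about 19 mm ahead of the cheeks (which matches −94 against −75). The grid is flush and the mug, spoon and other items haven't moved.

```bash
python3 -c "
from cell import arm
print(arm.close_job())"
```

```text
the job is handed in; nothing more can be done
None
```

The grid is seated flush in the well, the tray is pushed fully home against its stop, nothing else was moved, and the job was handed in at about 9.4 s.

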